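# Line up two test plates on the coating bed's scribed line

### The arm

A 6-joint arm with a two-finger parallel gripper is mounted at the origin on a cart in front of the work surface, level with it; the furniture and walls round the work are solid. World frame = base frame: x ahead of the robot, y to its left, z up, the work surface at z = 0. Lengths are in m, angles in degrees, forces in N, time in s.
With the tool pointing down it reaches from about 0.3 to 0.85 m from the base axis. Payload 5.4 kg.
Tool frame: the origin (TCP) lies midway between the tips of the shut fingers; the grasp point (between the pads) lies 19 mm behind it; z points along the fingers, y is the line along which they close (so a half turn about z gives the same grasp; the last joint's range is limited). The gripper opens to 85 mm and grips with 20 to 120 N. Pads are 22 mm wide; open, the fingers measure 114 mm over their backs; the gripper's body (76 mm by 85 mm) begins 54 mm behind the grasp point. The pads swing forward as they close: fully open they stand 13 mm farther back than shut.
Start: joints at [58.665, 9.076, 91.501, -0, 79.423, -12.038], TCP at [0.19, 0.543, 0.231] pointing down, gripper open.
Joint ranges: [-166.64, 166.64], [-54.1, 131.32], [10.49, 154.53], [-73.88, 253.88], [9.74, 151.15], [-171.62, 171.62]. Speed limits (degrees/s): [147.25, 147.25, 180, 180, 180, 180].

### API

Orientations are given as [roll, pitch, yaw] about the fixed x, y, z axes, in that order (R = Rz(yaw) Ry(pitch) Rx(roll)).
In Python, from cell import * gives the robot as it stands.
- The arm moves only by the shell command python3 -m jog 'ROWS' [FORCE]. ROWS is JSON, a list of rows, each an object of numbers: "x", "y", "z": the shift along the tool's x, y, z scaled (see below); "rx", "ry", "rz": the turn, a rotation vector about the tool's x, y, z scaled (see below); "jaw": the opening, from 0 (shut) to 1 (fully open). In form: [{"x": .., "y": .., "z": .., "rx": .., "ry": .., "rz": .., "jaw": ..}, ...]. A call has 1 to 8 rows; each row is the pose to reach, as a shift and turn from the pose commanded when the call began, along the tool's axes at that moment; what a row does not reach only later rows make up. The controller multiplies each number of a shift by 0.2 m and each number of a turn by pi/2 rad. A row lasts 1/8 s, in which the tool goes at most 62.5 mm and 10.7 degrees, less where a joint would pass 70% of its speed; a pose out of reach is approached as far as the arm can. A call with a number of a shift or a turn outside -1 to 1 is refused whole. A call with a gripper value outside its range is refused whole. The fingers move at their own pace and stop on an object; FORCE is the grip in N (left out, the last holds). Time passes only in rows, so rows that repeat a pose let the fingers close. It gives the time, the measured TCP pose, the force, the opening and the grip force at its end, in the units of the state.
- observe(): the state, without advancing time (a new reading comes with each control period).
- camera(name): name is "scene" or "top" or "wrist"; returns (picture, depth): 384x512x3 uint8, red, green, blue; 384x512 float32, m along the optical axis (not along the pixel's ray), 0 where there is no reading.
- camera_model(name): a dict with "fov_y" (degrees; the focal length in pixels is half the picture's height over the tangent of half this angle, whatever the lens; pixels are square), "cx", "cy" (the principal point, pixels), "xyz" and "rotation" of the camera in the world. Camera axes: x right, y down, z forward; pixel columns grow to the right and rows downward; lengths in m; the calibration is good to about 2 mm. A picture is of the moment at which its call begins: read the wrist's pose just before it. camera_model takes no time and is no camera call; for the wrist camera it gives the pose at the moment of the call.
- sign_off(): hands the job in; it is judged then, once.
Trained networks look in the newest picture that a camera, given by its name, has taken for a name from the list of things; names that differ only in an ending like _2 or _b are one class to them, and where a whole thing is asked for, a point or a joint stands for the part that bears it (a point fixed in the world has none). Each returns a list of dicts, best first, with "conf" (0 to 1); they miss things now and then, are a little off and sometimes report something else, mostly with a low value. They report only what shows in the picture. A call takes as long as a camera call. They do not tell look-alikes from the thing itself.
- cut_out(label, camera): "pixels" (384x512 bool, what is visible of it) and "point" ([column, row] in pixels, amid what is visible of it).
The state is a dict: "t": time; "qpos": joint angles; "qd": joint speeds; "joint_torque": joint torques, N m; "ee_pos": TCP position; "eef_rot": TCP orientation; "force": force on the tool from outside, world axes, zero at the start; "torque": the same for the moment, N m; "grip_width": finger opening in m; "finger_force": force on a finger pad.
Only numpy, scipy, OpenCV 4.12 (cv2) and the standard library are available. Lean on these libraries where they do the work, as an engineer would, in place of code of your own. Each camera call takes 0.05 s, during which the arm holds its last target. There are 200 camera calls.

### The job

Get the coating bed ready for a coating pass: lift the vial off the bed and stand it upright on the bare worktop beside the bed, then slide both steel plates away from you until the whole front edge of each meets the scribed line, square to it, without lifting a plate or letting it run past the line. Leave the stopper, beaker and crucible where they stand.

Things in the scene. Friction and masses are not known exactly. Their poses are not given: they have to be found in the camera images.
- bed: fixed dark steel coating bed, 200 (x) by 250 (y) by 6 mm thick, lying on the worktop (a light ledge in front and a black rubber mat behind it, level with each other); origin at the centre of its underside, x points away from the robot along the direction of pushing (towards the scribed line), z up; its flat top is 6 mm above the worktop
- line (a point): middle of the white scribed line, 1.6 mm wide, which runs straight across the bed's top along the bed's y, 50 mm beyond the bed's centre and 50 mm short of its far edge; axes as the bed's. The line is only a mark: nothing stops a plate there
- stopper_center (a point): black rubber stopper, 25 mm across, 22 mm high, standing on the bed between the two plates; leave it; point at its centre
- beaker_center (a point): small glass beaker, 49 by 55 mm, 60 mm high, standing on the worktop to the left of the bed; leave it; point at its centre
- cup_center (a point): white crucible, 34 mm across, 30 mm high, standing on the worktop to the right of the bed; leave it; point at its centre
- vial_center (a point): clear glass vial with a black cap, upright cylinder 28 mm across and 65 mm high, loose, about 30 g, standing on the bed between the plates and the line; the only vial on the bed; point at its centre, half-way up
- wide_plate_center (a point): centre of the wide steel test plate: 80 mm wide (its y), 40 mm long (its x, the direction of pushing), 12 mm thick, about 0.3 kg, lying loose and flat on the bed, free to turn, some 5 to 10 cm short of the line, on the left or the right half of the bed, turned up to 20 degrees out of square; a small dark hanging hole marks its rear edge (towards the robot), x points to its front edge; point half-way up, 6 mm above the bed
- wide_plate_front_l (a point): left end of the wide plate's front edge (the edge facing the line), half-way up the plate: 20 mm ahead of its centre and 40 mm to the left
- wide_plate_front_r (a point): right end of the wide plate's front edge (the edge facing the line), half-way up the plate: 20 mm ahead of its centre and 40 mm to the right
- narrow_plate_center (a point): centre of the narrow steel test plate: 56 mm wide (its y), 50 mm long (its x, the direction of pushing), 12 mm thick, about 0.26 kg, lying loose and flat on the bed, free to turn, some 5 to 10 cm short of the line, on the left or the right half of the bed, turned up to 20 degrees out of square; a small dark hanging hole marks its rear edge (towards the robot), x points to its front edge; point half-way up, 6 mm above the bed
- narrow_plate_front_l (a point): left end of the narrow plate's front edge (the edge facing the line), half-way up the plate: 25 mm ahead of its centre and 28 mm to the left
- narrow_plate_front_r (a point): right end of the narrow plate's front edge (the edge facing the line), half-way up the plate: 25 mm ahead of its centre and 28 mm to the right
Not all that is in view belongs to the job. What is shaped like the part that bears vial_center but pink or yellow is not meant.

How it is judged:
By the outcome, as a careful person would: the job done as asked, in the order asked, and still so for the second after the job is handed in, with the robot touching nothing.
It also fails if it takes over 67 s, if anything falls off the work surface, if the arm or the gripper's body presses on something with over 40 N, if the wrist force passes 120 N, or if a joint passes its speed limit or range.

## Working session

There is one attempt and no reset: what is moved stays moved. The work goes in short steps, Python scripts to look and compute and a shell command to move; the robot and the scene stay as the last step left them, time stands still between calls to the robot, and variables do not carry over. Pictures are saved under pics/ and viewed, at most 12 in all, crops included, and the job is handed in when it is done.

```bash
ls; mkdir -p pics; cat > h.py <<'E'
from cell import *
import numpy as np, cv2
from scipy.spatial.transform import Rotation as R
def K(m,h=384):
    return (h/2)/np.tan(np.radians(m["fov_y"])/2)
def rot(m):
    r=np.array(m["rotation"],float)
    return r if r.shape==(3,3) else R.from_euler('xyz',r,degrees=True).as_matrix()
def pts(m,u,v,d):
    f=K(m); c=np.stack([(u-m["cx"])/f*d,(v-m["cy"])/f*d,d],-1)
    return c@rot(m).T+np.array(m["xyz"])
def onz(m,u,v,z):
    f=K(m); r=rot(m)@np.array([(u-m["cx"])/f,(v-m["cy"])/f,1]); o=np.array(m["xyz"])
    return o+r*(z-o[2])/r[2]
E
python3 - <<'E'
from h import *
for n in("scene","top"):
    p,d=camera(n); cv2.imwrite(f"pics/{n}0.png",p[:,:,::-1]); m=camera_model(n); print(n,m)
    np.savez(f"{n}0.npz",p=p,d=d)
    for l in ["bed","line","vial_center","wide_plate_center","narrow_plate_center","stopper_center","beaker_center","cup_center"]:
        for k in cut_out(l,n)[:3]:
            px=k["pixels"]; v,u=np.nonzero(px); dd=d[v,u]; ok=dd>0
            P=pts(m,u[ok],v[ok],dd[ok]) if ok.any() else np.zeros((1,3))
            print(l,round(k["conf"],2),np.round(k["point"]),px.sum(),np.round(np.median(P,0),3),np.round(np.percentile(P,2,axis=0),3),np.round(np.percentile(P,98,axis=0),3))
print(observe())
E
```

```text
pics
scene {'fov_y': 52.16366544735657, 'cx': 258.5396880850017, 'cy': 189.1439415730177, 'xyz': array([ 0.0195375 , -0.31381565,  0.53975992]), 'rotation': array([-122.71289849,   -0.45670376,  -61.67186921])}
bed 0.58 [227. 224.] 4977 [0.58  0.058 0.006] [ 0.481 -0.046  0.003] [0.679 0.198 0.008]
line 0.96 [224. 225.] 5235 [0.578 0.06  0.006] [ 0.48  -0.046  0.002] [0.679 0.198 0.008]
line 0.48 [245. 241.] 556 [0.55  0.005 0.018] [ 0.53  -0.021  0.007] [0.579 0.034 0.02 ]
vial_center 0.81 [113. 199.] 362 [0.509 0.317 0.039] [ 0.501  0.31  -0.002] [0.546 0.354 0.066]
vial_center 0.79 [280. 264.] 485 [ 0.5   -0.106  0.042] [ 0.495 -0.116  0.002] [ 0.52  -0.09   0.066]
vial_center 0.6 [208. 205.] 347 [0.6   0.123 0.044] [0.594 0.114 0.006] [0.619 0.139 0.072]
wide_plate_center 0.61 [179. 233.] 600 [0.507 0.135 0.018] [0.484 0.098 0.008] [0.535 0.174 0.02 ]
narrow_plate_center 0.95 [246. 239.] 552 [0.55  0.005 0.018] [ 0.53  -0.021  0.007] [0.58  0.034 0.02 ]
stopper_center 0.48 [209. 232.] 126 [0.527 0.074 0.026] [0.52  0.067 0.007] [0.539 0.086 0.029]
beaker_center 0.76 [159. 188.] 5
[... 1484 characters left out ...]
35  0.   ] [ 0.604 -0.103  0.033]
{'t': 0.9, 'qpos': array([ 5.86652110e+01,  9.07594896e+00,  9.15017352e+01, -4.37379363e-04,
        7.94229284e+01, -1.20391133e+01]), 'qd': array([-0.02543173, -0.02775758, -0.0667367 ,  0.04904415, -0.1072054 ,
        0.02809399]), 'joint_torque': array([ 1.82978376e-03, -3.96008670e+01, -3.31707215e+01, -2.58146629e-04,
        7.09475880e-04, -2.96069481e-05]), 'ee_pos': array([0.19002969, 0.54267259, 0.23129294]), 'eef_rot': array([-1.79999311e+02,  2.92736076e-04,  1.60704405e+02]), 'force': array([-0.23556904,  0.26114868,  0.1058558 ]), 'torque': array([ 0.03776181, -0.03076893, -0.01089735]), 'finger_force': 0.0, 'grip_width': 0.0855094042025007}
```

View pictures.

```bash
python3 - <<'E'
import cv2
p=cv2.imread("pics/scene0.png");q=cv2.imread("pics/top0.png")
cv2.imwrite("pics/a.png",cv2.resize(p,(800,600),interpolation=3))
cv2.imwrite("pics/b.png",cv2.resize(q[110:290,130:370],(800,600),interpolation=3))
E
```

```text
(no output)
```

View pics/a.png

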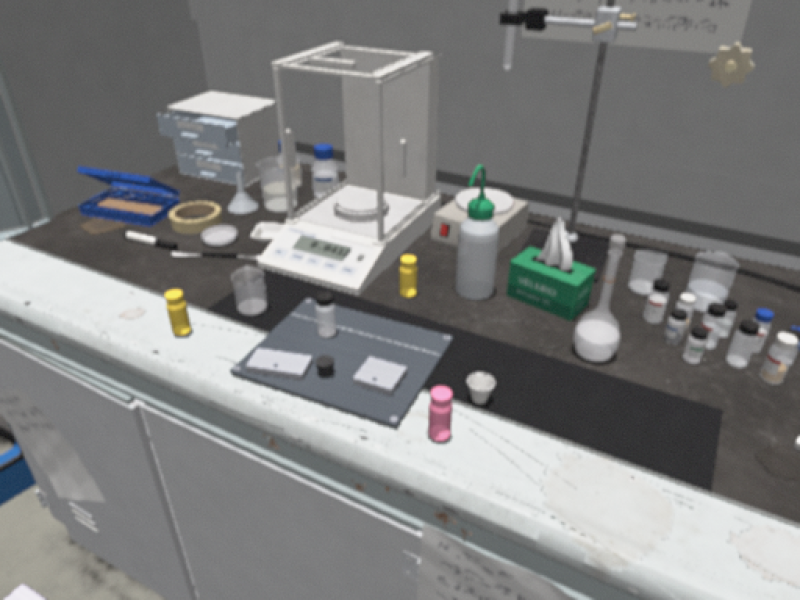

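View pics/b.png

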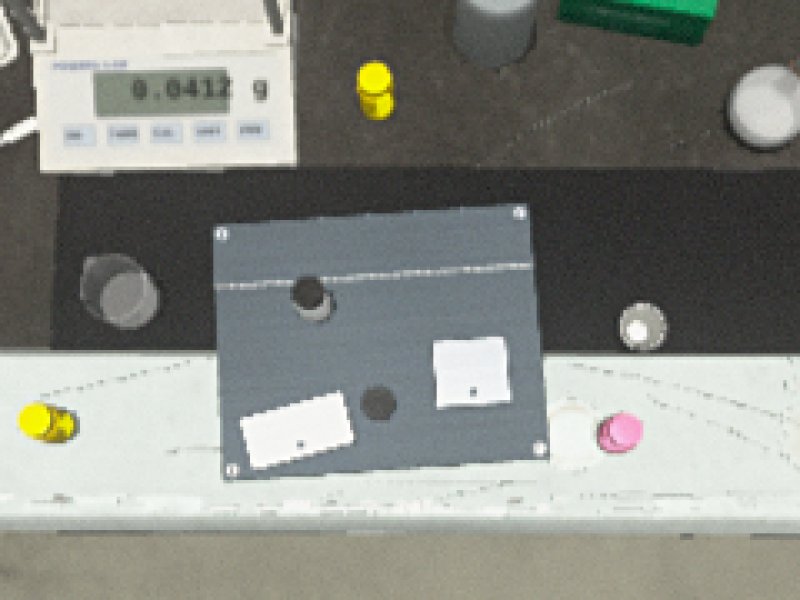

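The vial candidates, as scene pixels:
- On the bed with a black cap: (208,205). This is the one meant.
- Yellow: (113,199) and (261,176).
- Pink: (280,264).
- Black-capped vials far right at about (440,200), off the bed.

The wide plate is on the left half of the bed at about (179,233). The narrow plate is on the right half at about (246,239).

```bash
cat >> h.py <<'E'
def shift(xyz,yaw=None):
    o=observe(); M=R.from_euler('xyz',o["eef_rot"],degrees=True); s=M.inv().apply(np.array(xyz)-o["ee_pos"])/0.2
    r=(M.inv()*R.from_euler('xyz',[180,0,yaw if yaw is not None else o["eef_rot"][2]],degrees=True)).as_rotvec()/(np.pi/2)
    print("shift",np.round(s,4),"turn",np.round(r,4),"t",o["t"],"at",np.round(o["ee_pos"],4),np.round(o["eef_rot"],2),"F",np.round(o["force"],1),"w",round(o["grip_width"],4))
def plane_rect(name,m,mask,z):
    c=max(cv2.findContours(mask.astype(np.uint8),0,1)[0],key=cv2.contourArea)[:,0].astype(float)
    W=np.array([onz(m,u,v,z)[:2] for u,v in c])
    (x,y),(a,b),t=cv2.minAreaRect((W*1000).astype(np.float32))
    t=t%90; t=t-90 if t>45 else t
    print(name,"centre",np.round([x,y],1),"sides",np.round([a,b],1),"yaw",round(t,2)); return W
def look(cam):
    p,d=camera(cam); m=camera_model(cam)
    return p,d,m
E
cat > fit.py <<'E'
from h import *
import sys
def whites(p,d,m,z0,tol,thr):
    v,u=np.nonzero(d>0); P=pts(m,u,v,d[v,u]); 
    return u,v,P
if __name__=="__main__":
    z=np.load("top0.npz"); p,d=z["p"],z["d"]; m=camera_model("top")
    g=p.astype(int).min(2)
    for n,(u0,v0,u1,v1) in dict(wide=(200,220,240,255),narrow=(255,207,287,237)).items():
        mk=np.zeros(g.shape,bool); mk[v0:v1,u0:u1]=g[v0:v1,u0:u1]>165; 
        plane_rect(n,m,mk,0.018)
    # bed
    sc=240/800
    cor=[(222,233),(520,213),(540,449),(232,470)]
    for a,b in cor: print("screw",np.round(onz(m,130+a*sc,110+b*.3,.006),4))
    a=onz(m,130+217*sc,110+287*.3,.006); b=onz(m,130+531*sc,110+266*.3,.006)
    print("line",a,b,"yaw",np.degrees(np.arctan2(*(a-b)[:2]))*-1)
    shift([0.603,0.128,0.16],184)
E
python3 fit.py
```

```text
wide centre [509.  141.8] sides [41.  79.3] yaw 15.84
narrow centre [554.   10.3] sides [51.  54.8] yaw 4.64
screw [0.6628 0.2035 0.006 ]
screw [ 0.6796 -0.0299  0.006 ]
screw [ 0.4958 -0.0434  0.006 ]
screw [0.4789 0.1903 0.006 ]
line [0.61981737 0.20607376 0.006     ] [ 0.63730034 -0.03809652  0.006     ] yaw 4.0954769117095475
shift [-2.634  -1.2746  0.3565] turn [-0.      0.     -0.2588] t 0.9 at [0.19   0.5427 0.2313] [-180.     0.   160.7] F [-0.2  0.3  0.1] w 0.0855
```

View pics/scene0.png

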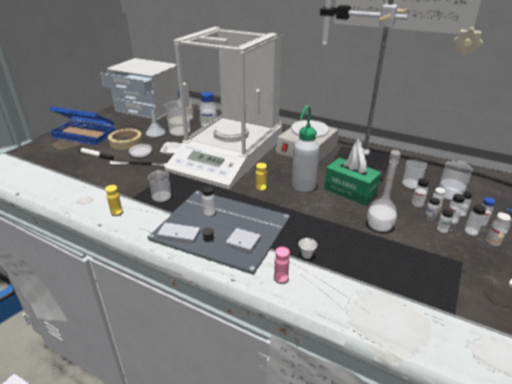

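```bash
python3 -m jog '[{"x":-1,"y":-0.48,"jaw":1},{"x":-1,"y":-0.48,"jaw":1},{"x":-1,"y":-0.48,"jaw":1},{"x":-1,"y":-0.48,"jaw":1}]' && python3 -m jog '[{"x":-1,"y":-0.48},{"x":-1,"y":-0.48},{"x":-1,"y":-0.48},{"x":-1,"y":-0.48}]' && python3 -m jog '[{"x":-0.634,"y":-0.31,"z":0.35,"rz":-0.26},{"x":-0.634,"y":-0.31,"z":0.35,"rz":-0.26},{"x":-0.634,"y":-0.31,"z":0.35,"rz":-0.26},{"x":-0.634,"y":-0.31,"z":0.35,"rz":-0.26},{"x":-0.634,"y":-0.31,"z":0.35,"rz":-0.26}]'
python3 - <<'E'
from h import *
p,d,m=look("wrist"); cv2.imwrite("pics/w1.png",p[:,:,::-1]); np.savez("w1.npz",p=p,d=d); print(m)
for k in cut_out("vial_center","wrist")[:3]:
    v,u=np.nonzero(k["pixels"]); dd=d[v,u]; P=pts(m,u,v,dd)[dd>0]
    print(k["conf"],k["point"],np.round(np.percentile(P,[2,50,98],axis=0),3))
shift([0.603,0.128,0.026],184.1)
E
```

```text
{'fov_y': 69.2374286027017, 'cx': 256.0013814626349, 'cy': 188.19765263996274, 'xyz': array([0.11223466, 0.56916303, 0.37318308]), 'rotation': array([ 1.61334453e+02, -4.83382696e-02,  7.06952413e+01])}
shift [-2.634  -1.2747  1.0265] turn [-0.     -0.     -0.2599] t 1.0 at [0.19   0.5427 0.2313] [-180.     -0.    160.71] F [-0.5  0.   0.2] w 0.0857validation failed for argument at $[0]...
```

View pics/w1.png

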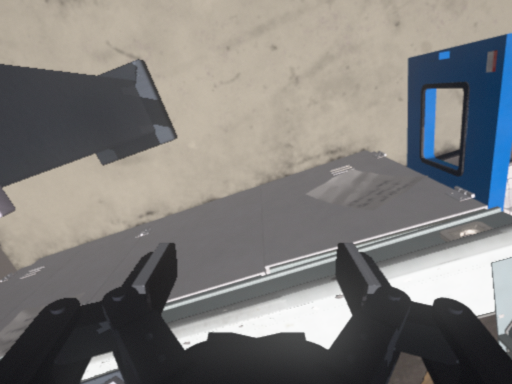

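The move was refused, so the wrist camera still sees only the floor and the worktop edge. Each row probably needs every key.

```bash
python3 -m jog '[{"x":-1,"y":-0.48,"z":0,"rx":0,"ry":0,"rz":0,"jaw":1},{"x":-1,"y":-0.48,"z":0,"rx":0,"ry":0,"rz":0,"jaw":1},{"x":-1,"y":-0.48,"z":0,"rx":0,"ry":0,"rz":0,"jaw":1},{"x":-1,"y":-0.48,"z":0,"rx":0,"ry":0,"rz":0,"jaw":1}]' && python3 -m jog '[{"x":-1,"y":-0.48,"z":0,"rx":0,"ry":0,"rz":0,"jaw":1},{"x":-1,"y":-0.48,"z":0,"rx":0,"ry":0,"rz":0,"jaw":1},{"x":-1,"y":-0.48,"z":0,"rx":0,"ry":0,"rz":0,"jaw":1},{"x":-1,"y":-0.48,"z":0,"rx":0,"ry":0,"rz":0,"jaw":1}]' && python3 -m jog '[{"x":-0.634,"y":-0.31,"z":0.35,"rx":0,"ry":0,"rz":-0.26,"jaw":1},{"x":-0.634,"y":-0.31,"z":0.35,"rx":0,"ry":0,"rz":-0.26,"jaw":1},{"x":-0.634,"y":-0.31,"z":0.35,"rx":0,"ry":0,"rz":-0.26,"jaw":1},{"x":-0.634,"y":-0.31,"z":0.35,"rx":0,"ry":0,"rz":-0.26,"jaw":1}]'
python3 - <<'E'
from h import *
p,d,m=look("wrist"); cv2.imwrite("pics/w2.png",p[:,:,::-1]); np.savez("w2.npz",p=p,d=d); print(m)
for k in cut_out("vial_center","wrist")[:3]:
    v,u=np.nonzero(k["pixels"]); dd=d[v,u]; P=pts(m,u,v,dd)[dd>0]
    print(k["conf"],k["point"],np.round(np.percentile(P,[2,50,98],axis=0),3))
shift([0.603,0.128,0.026],184.1)
E
```

```text
t: 1.5
ee_pos: [0.3489, 0.384, 0.2315]
eef_rot: [180.0, 0.0, 160.6]
force: [0.3, 0.6, 0.5]
grip_width: 0.0854
finger_force: 0.0
t: 2.0
ee_pos: [0.5059, 0.2269, 0.2314]
eef_rot: [-180.0, 0.0, 160.6]
force: [-0.2, 0.2, 0.1]
grip_width: 0.0853
finger_force: 0.0
t: 2.5
ee_pos: [0.6034, 0.127, 0.1595]
eef_rot: [180.0, -0.2, -176.1]
force: [-0.6, 0.7, 0.4]
grip_width: 0.0857
finger_force: 0.0
{'fov_y': 69.2374286027017, 'cx': 256.0013814626349, 'cy': 188.19765263996274, 'xyz': array([0.52115299, 0.1218155 , 0.30259829]), 'rotation': array([ 1.61407183e+02, -6.59945447e-02,  9.39888292e+01])}
0.78 [260.4, 189.3] [[0.595 0.118 0.007]
 [0.602 0.13  0.069]
 [0.62  0.146 0.073]]
0.58 [20.3, 62.8] [[ 0.497 -0.098  0.002]
 [ 0.511 -0.088  0.031]
 [ 0.524 -0.086  0.051]]
0.58 [478.3, 102.9] [[0.503 0.312 0.005]
 [0.516 0.317 0.049]
 [0.528 0.33  0.067]]
shift [ 0.001  -0.0059  0.6772] turn [ 0.0003 -0.0002 -0.0004] t 2.6 at [0.6031 0.1291 0.1614] [ 1.7998e+02 -1.0000e-02 -1.7593e+02] F [-0.3  1.   0.2] w 0.0854
```

View pics/w2.png

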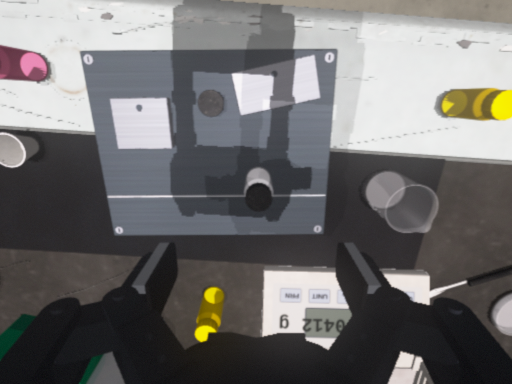

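The wrist view shows the black-capped vial at (258,190), centred between the open fingers and the only vial on the bed. The plates are at (140,123) and (278,87), the stopper is at (211,102) and the line is at about row 196. I'll descend and grip.

```bash
python3 -m jog '[{"x":-0.012,"y":0.004,"z":0.25,"rx":0,"ry":0,"rz":0,"jaw":1},{"x":-0.012,"y":0.004,"z":0.5,"rx":0,"ry":0,"rz":0,"jaw":1},{"x":-0.012,"y":0.004,"z":0.67,"rx":0,"ry":0,"rz":0,"jaw":1},{"x":-0.012,"y":0.004,"z":0.67,"rx":0,"ry":0,"rz":0,"jaw":1},{"x":-0.012,"y":0.004,"z":0.67,"rx":0,"ry":0,"rz":0,"jaw":0.25},{"x":-0.012,"y":0.004,"z":0.67,"rx":0,"ry":0,"rz":0,"jaw":0.2},{"x":-0.012,"y":0.004,"z":0.67,"rx":0,"ry":0,"rz":0,"jaw":0.2},{"x":-0.012,"y":0.004,"z":0.67,"rx":0,"ry":0,"rz":0,"jaw":0.2}]' 25 && python3 -m jog '[{"x":0,"y":0,"z":0,"rx":0,"ry":0,"rz":0,"jaw":0.2},{"x":0,"y":0,"z":0,"rx":0,"ry":0,"rz":0,"jaw":0.2},{"x":0,"y":0,"z":0,"rx":0,"ry":0,"rz":0,"jaw":0.2},{"x":0,"y":0,"z":0,"rx":0,"ry":0,"rz":0,"jaw":0.2}]'
```

```text
t: 3.6
ee_pos: [0.6067, 0.1299, 0.0288]
eef_rot: [-180.0, 0.1, -175.9]
force: [-0.6, -0.7, 6.6]
grip_width: 0.0272
finger_force: 25.1
t: 4.1
ee_pos: [0.6067, 0.1299, 0.0288]
eef_rot: [-180.0, 0.1, -175.9]
force: [-0.6, -0.2, 5.7]
grip_width: 0.0274
finger_force: 25.1
```

```bash
python3 -m jog '[{"x":0,"y":0,"z":-0.15,"rx":0,"ry":0,"rz":0,"jaw":0.2},{"x":0,"y":0,"z":-0.35,"rx":0,"ry":0,"rz":0,"jaw":0.2},{"x":-0.1,"y":-0.2,"z":-0.35,"rx":0,"ry":0,"rz":0,"jaw":0.2},{"x":-0.2,"y":-0.4,"z":-0.35,"rx":0,"ry":0,"rz":0,"jaw":0.2},{"x":-0.25,"y":-0.6,"z":-0.35,"rx":0,"ry":0,"rz":0,"jaw":0.2},{"x":-0.325,"y":-0.8,"z":-0.35,"rx":0,"ry":0,"rz":0,"jaw":0.2},{"x":-0.325,"y":-0.9,"z":-0.35,"rx":0,"ry":0,"rz":0,"jaw":0.2}]' 
python3 - <<'E'
from h import *
p,d,m=look("wrist"); 
for k in cut_out("vial_center","wrist")[:2]:print(k["conf"],k["point"])
shift([0.69,-0.12,0.0235],184.1)
E
```

```text
t: 4.97
ee_pos: [0.6839, -0.0472, 0.0972]
eef_rot: [-180.0, 0.0, -176.0]
force: [-0.4, 0.7, -1.2]
grip_width: 0.0275
finger_force: 24.8
0.96 [388.6, 284.6]
0.8 [255.9, 266.1]
shift [-0.0098 -0.3671  0.3675] turn [-0.     -0.0004 -0.0016] t 5.075 at [ 0.683  -0.0469  0.097 ] [-1.8000e+02 -4.0000e-02 -1.7604e+02] F [-0.2  0.1  0.6] w 0.0275
```

```bash
python3 -m jog '[{"x":-0.01,"y":-0.2,"z":0,"rx":0,"ry":0,"rz":0,"jaw":0.2},{"x":-0.01,"y":-0.367,"z":0.05,"rx":0,"ry":0,"rz":0,"jaw":0.2},{"x":-0.01,"y":-0.367,"z":0.2,"rx":0,"ry":0,"rz":0,"jaw":0.2},{"x":-0.01,"y":-0.367,"z":0.3,"rx":0,"ry":0,"rz":0,"jaw":0.2},{"x":-0.01,"y":-0.367,"z":0.34,"rx":0,"ry":0,"rz":0,"jaw":0.2},{"x":-0.01,"y":-0.367,"z":0.355,"rx":0,"ry":0,"rz":0,"jaw":0.2},{"x":-0.01,"y":-0.367,"z":0.365,"rx":0,"ry":0,"rz":0,"jaw":0.2},{"x":-0.01,"y":-0.367,"z":0.365,"rx":0,"ry":0,"rz":0,"jaw":0.2}]'
```

```text
t: 6.08
ee_pos: [0.6911, -0.1182, 0.0251]
eef_rot: [-180.0, 0.1, -175.9]
force: [-1.3, -0.5, -0.1]
grip_width: 0.0273
finger_force: 24.8
```

```bash
python3 -m jog '[{"x":0,"y":0,"z":0.007,"rx":0,"ry":0,"rz":0,"jaw":0.2},{"x":0,"y":0,"z":0.012,"rx":0,"ry":0,"rz":0,"jaw":0.2},{"x":0,"y":0,"z":0.012,"rx":0,"ry":0,"rz":0,"jaw":0.2}]'
```

```text
t: 6.45
ee_pos: [0.691, -0.1183, 0.0228]
eef_rot: [-180.0, 0.0, -175.9]
force: [-1.1, 0.9, 4.3]
grip_width: 0.027
finger_force: 25.3
```

```bash
python3 -m jog '[{"x":0,"y":0,"z":0,"rx":0,"ry":0,"rz":0,"jaw":0.5},{"x":0,"y":0,"z":0,"rx":0,"ry":0,"rz":0,"jaw":1},{"x":0,"y":0,"z":0,"rx":0,"ry":0,"rz":0,"jaw":1},{"x":0,"y":0,"z":0,"rx":0,"ry":0,"rz":0,"jaw":1},{"x":0,"y":0,"z":-0.15,"rx":0,"ry":0,"rz":0,"jaw":1},{"x":0,"y":0,"z":-0.4,"rx":0,"ry":0,"rz":0,"jaw":1},{"x":0,"y":0,"z":-0.7,"rx":0,"ry":0,"rz":0,"jaw":1},{"x":0,"y":0,"z":-0.7,"rx":0,"ry":0,"rz":0,"jaw":1}]' && python3 -m jog '[{"x":0.2,"y":0.3,"z":0,"rx":0,"ry":0,"rz":0,"jaw":1},{"x":0.3,"y":0.6,"z":0,"rx":0,"ry":0,"rz":0,"jaw":1},{"x":0.4,"y":0.9,"z":0,"rx":0,"ry":0,"rz":0,"jaw":1},{"x":0.4,"y":1,"z":0,"rx":0,"ry":0,"rz":0,"jaw":1},{"x":0.4,"y":1,"z":0,"rx":0,"ry":0,"rz":0,"jaw":1}]'
python3 - <<'E'
from h import *
p,d,m=look("wrist"); cv2.imwrite("pics/w3.png",p[:,:,::-1]); np.savez("w3.npz",p=p,d=d); print(m)
for l in("vial_center","wide_plate_center","narrow_plate_center","bed"):
  for k in cut_out(l,"wrist")[:3]:
    v,u=np.nonzero(k["pixels"]); dd=d[v,u]; P=pts(m,u,v,dd)[dd>0]
    print(l,k["conf"],k["point"],len(u),np.round(np.percentile(P,[2,50,98],axis=0),3))
    if "plate" in l: plane_rect(l,m,k["pixels"],.018)
    if l=="bed": plane_rect(l,m,k["pixels"],.006)
shift([0.6,0.1,0.16],184.1)
cv2.imwrite("pics/w3.png",cv2.resize(p[:,:,::-1],(800,600),interpolation=2))
E
```

```text
t: 7.45
ee_pos: [0.6946, -0.1195, 0.1699]
eef_rot: [-179.7, 0.7, -175.9]
force: [0.1, -0.0, 0.1]
grip_width: 0.0851
finger_force: 0.0
t: 8.07
ee_pos: [0.5954, 0.0778, 0.1611]
eef_rot: [180.0, -0.1, -175.7]
force: [-0.2, 0.1, 0.4]
grip_width: 0.0855
finger_force: 0.0
{'fov_y': 69.2374286027017, 'cx': 256.0013814626349, 'cy': 188.19765263996274, 'xyz': array([0.51392229, 0.0695137 , 0.30322487]), 'rotation': array([ 1.61362133e+02, -2.71275263e-02,  9.41982948e+01])}
vial_center 0.84 [72.0, 251.5] 1584 [[ 0.679 -0.13   0.001]
 [ 0.687 -0.113  0.046]
 [ 0.704 -0.106  0.065]]
vial_center 0.83 [60.5, 69.9] 2213 [[ 0.497 -0.113  0.002]
 [ 0.51  -0.094  0.05 ]
 [ 0.523 -0.089  0.066]]
vial_center 0.72 [499.5, 116.4] 710 [[0.504 0.309 0.002]
 [0.518 0.311 0.017]
 [0.53  0.32  0.035]]
wide_plate_center 0.58 [329.3, 97.7] 3524 [[0.488 0.099 0.016]
 [0.512 0.138 0.017]
 [0.537 0.176 0.019]]
wide_plate_center centre [512.8 137.3] sides [40.2 80.2] yaw 16.06
narrow_plate_center 0.85 [190.0, 133.0] 2679 [[ 0.533 -0.019  0.016]
 [ 0.556  0.007  0.017]
 [ 0.581  0.034  0.019]]
narrow_plate_center centre [557.4   7.7] sides [50.3 56.6] yaw 4.2
bed 0.88 [255.9, 164.9] 34283 [[ 0.485 -0.043  0.004]
 [ 0.584  0.074  0.006]
 [ 0.679  0.197  0.007]]
bed centre [582.9  77.8] sides [198.8 248.1] yaw 4.2
shift [-0.0249  0.1266  0.0082] turn [-0.0002 -0.0001 -0.001 ] t 8.325 at [0.5968 0.0744 0.1616] [-1.7999e+02 -1.0000e-02 -1.7599e+02] F [ 0.2  0.2 -0.1] w 0.0852
```

View pics/w3.png

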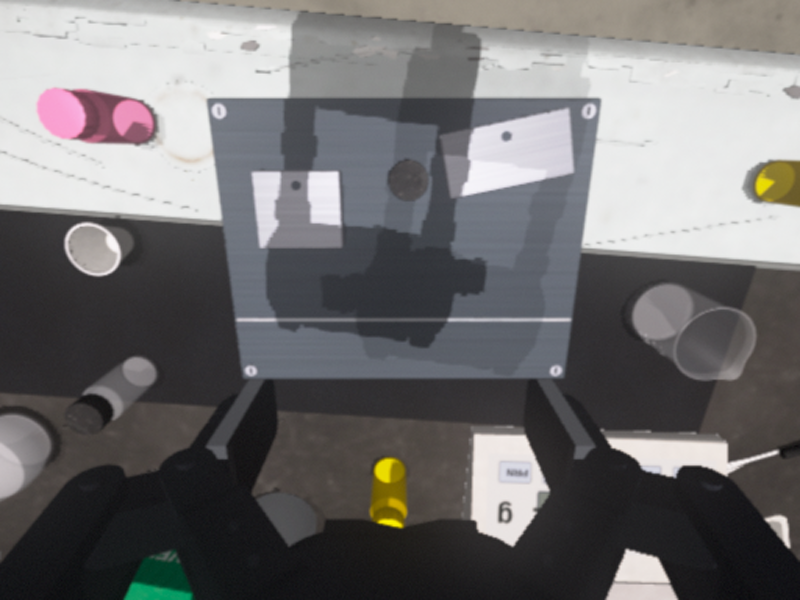

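The vial now stands upright on the mat at about (110,395) in the enlarged view. Both plates, the stopper and the line at row 320 are clear. Next I'll fit the line and measure the plates in the bed's frame.

```bash
cat > meas.py <<'E'
from h import *
def linefit(p,m,bed=(0.583,0.078),yaw=4.15):
    # bright ridge near nominal line, sampled in bed frame at z=.006
    f=K(m); Rm=rot(m); o=np.array(m["xyz"]); g=cv2.cvtColor(p,cv2.COLOR_RGB2GRAY).astype(np.float32)
    c,s=np.cos(np.radians(yaw)),np.sin(np.radians(yaw))
    xs=np.arange(.040,.060,.0001); ys=np.arange(-.115,.116,.002)
    X,Y=np.meshgrid(xs,ys); W=np.stack([bed[0]+c*X-s*Y,bed[1]+s*X+c*Y,np.full(X.shape,.006)],-1)
    C=(W-o)@Rm; im=cv2.remap(g,(C[...,0]/C[...,2]*f+m["cx"]).astype(np.float32),(C[...,1]/C[...,2]*f+m["cy"]).astype(np.float32),1)
    im=cv2.GaussianBlur(im,(0,0),sigmaX=4,sigmaY=.1); pk=im.argmax(1); ok=(im.max(1)-np.median(im,1)>25)&(pk>5)&(pk<len(xs)-6)
    x,y=xs[pk[ok]],ys[ok]
    for _ in range(4):
        a,b=np.polyfit(y,x,1); r=abs(x-a*y-b); k=r<max(.0006,2*np.median(r)); x,y=x[k],y[k]
    print("line pts",len(x),"offset mm %.2f"%(b*1e3),"extra yaw %.2f"%-np.degrees(a)); return a,b
def plates(cam="wrist",bed=(0.583,0.078),yaw=4.15):
    p,d,m=look(cam); a,b=linefit(p,m,bed,yaw)
    c,s=np.cos(np.radians(yaw)),np.sin(np.radians(yaw))
    for l,(L,Wd) in dict(wide_plate_center=(40,80),narrow_plate_center=(50,56)).items():
        for k in cut_out(l,cam)[:1]:
            cs=max(cv2.findContours(k["pixels"].astype(np.uint8),0,1)[0],key=cv2.contourArea)[:,0].astype(float)
            W=np.array([onz(m,u,v,.018)[:2] for u,v in cs])-bed
            B=np.stack([c*W[:,0]+s*W[:,1],-s*W[:,0]+c*W[:,1]],1)
            B[:,0]-=a*B[:,1]+b     # distance from the line
            box=cv2.boxPoints(cv2.minAreaRect((B*1e3).astype(np.float32))); ce=box.mean(0)
            e=box[np.argsort(-box[:,0])[:2]]; e=e[np.argsort(-e[:,1])]
            print(l,round(k["conf"],2),"front l",np.round(e[0],1),"r",np.round(e[1],1),"centre",np.round(ce,1),"yaw %.2f"%-np.degrees(np.arctan2(e[0,0]-e[1,0],e[0,1]-e[1,1])))
    cv2.imwrite(f"pics/m{observe()['t']}.png",p[:,:,::-1]); return p,d,m
def bw(x,y,z,bed=(0.583,0.078),yaw=4.15):
    c,s=np.cos(np.radians(yaw)),np.sin(np.radians(yaw)); return [bed[0]+c*x-s*y,bed[1]+s*x+c*y,z]
E
python3 - <<'E'
from meas import *
plates()
p,d,m=look("top"); linefit(p,m)
shift(bw(-.112,.064,.06),184.15); shift(bw(-.112,.064,.008),184.15)
E
```

```text
line pts 115 offset mm 49.50 extra yaw 0.09
wide_plate_center 0.58 front l [-103.5  109.4] r [-87.6  30.3] centre [-115.5   65.9] yaw 11.36
narrow_plate_center 0.73 front l [-55.4 -38. ] r [-55.7 -95.7] centre [-80.7 -66.7] yaw -0.24
line pts 30 offset mm 49.84 extra yaw -1.44
shift [0.6277 0.3392 0.509 ] turn [-0.     -0.0001 -0.0012] t 8.525 at [0.5967 0.0749 0.1618] [-180.     -0.   -175.96] F [ 1.1  0.1 -1. ] w 0.0853
shift [0.6277 0.3392 0.769 ] turn [-0.     -0.0001 -0.0012] t 8.525 at [0.5967 0.0749 0.1618] [-180.     -0.   -175.96] F [ 1.1  0.1 -1. ] w 0.0853
```

```bash
python3 -m jog '[{"x":0.25,"y":0.15,"z":0,"rx":0,"ry":0,"rz":0,"jaw":0.53},{"x":0.5,"y":0.3,"z":0,"rx":0,"ry":0,"rz":0,"jaw":0.53},{"x":0.628,"y":0.343,"z":0.2,"rx":0,"ry":0,"rz":-0.002,"jaw":0.53},{"x":0.628,"y":0.343,"z":0.45,"rx":0,"ry":0,"rz":-0.002,"jaw":0.53},{"x":0.628,"y":0.343,"z":0.65,"rx":0,"ry":0,"rz":-0.002,"jaw":0.53},{"x":0.628,"y":0.343,"z":0.74,"rx":0,"ry":0,"rz":-0.002,"jaw":0.53},{"x":0.628,"y":0.343,"z":0.769,"rx":0,"ry":0,"rz":-0.002,"jaw":0.53},{"x":0.628,"y":0.343,"z":0.769,"rx":0,"ry":0,"rz":-0.002,"jaw":0.53}]'
python3 - <<'E'
from meas import *
p,d,m=look("scene"); cv2.imwrite("pics/s2.png",cv2.resize(p[170:290,120:280,::-1],(800,600),interpolation=2))
shift(bw(-.112,.064,.008),184.24)
E
```

```text
t: 9.52
ee_pos: [0.4667, 0.1349, 0.0085]
eef_rot: [-180.0, 0.0, -175.7]
force: [-0.7, 0.4, -0.1]
grip_width: 0.0456
finger_force: 0.0
shift [ 0.0033 -0.0061  0.0049] turn [-0.0001  0.0011  0.0004] t 9.575 at [0.4672 0.135  0.009 ] [-1.8000e+02  1.0000e-01 -1.7573e+02] F [-0.1 -0.4 -0.4] w 0.0454
```

View pics/s2.png

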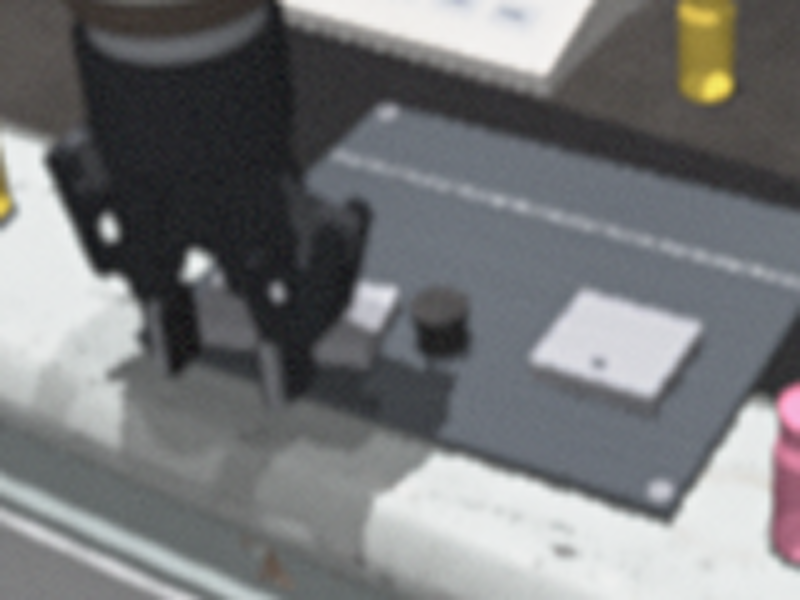

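```bash
python3 -m jog '[{"x":0,"y":0.025,"z":0.003,"rx":0,"ry":0,"rz":0,"jaw":0.53},{"x":-0.03,"y":0.025,"z":0.003,"rx":0,"ry":0,"rz":0,"jaw":0.53},{"x":-0.06,"y":0.025,"z":0.003,"rx":0,"ry":0,"rz":0,"jaw":0.53},{"x":-0.09,"y":0.025,"z":0.003,"rx":0,"ry":0,"rz":0,"jaw":0.53},{"x":-0.12,"y":0.025,"z":0.003,"rx":0,"ry":0,"rz":0,"jaw":0.53},{"x":-0.15,"y":0.025,"z":0.003,"rx":0,"ry":0,"rz":0,"jaw":0.53},{"x":-0.18,"y":0.025,"z":0.003,"rx":0,"ry":0,"rz":0,"jaw":0.53},{"x":-0.21,"y":0.025,"z":0.003,"rx":0,"ry":0,"rz":0,"jaw":0.53}]' && python3 -m jog '[{"x":-0.03,"y":0,"z":0,"rx":0,"ry":0,"rz":0,"jaw":0.53},{"x":-0.06,"y":0,"z":0,"rx":0,"ry":0,"rz":0,"jaw":0.53},{"x":-0.09,"y":0,"z":0,"rx":0,"ry":0,"rz":0,"jaw":0.53},{"x":-0.12,"y":0,"z":0,"rx":0,"ry":0,"rz":0,"jaw":0.53},{"x":-0.15,"y":0,"z":0,"rx":0,"ry":0,"rz":0,"jaw":0.53},{"x":-0.18,"y":0,"z":0,"rx":0,"ry":0,"rz":0,"jaw":0.53},{"x":-0.21,"y":0,"z":0,"rx":0,"ry":0,"rz":0,"jaw":0.53},{"x":-0.225,"y":0,"z":0,"rx":0,"ry":0,"rz":0,"jaw":0.53}]'
python3 - <<'E'
from meas import *
plates("wrist")
plates("top")
o=observe(); print(np.round(o["ee_pos"],4),o["eef_rot"],o["force"])
E
```

```text
t: 10.58
ee_pos: [0.5082, 0.1432, 0.0074]
eef_rot: [-180.0, -0.0, -175.7]
force: [-1.8, -0.3, 1.4]
grip_width: 0.0454
finger_force: 0.9
t: 11.58
ee_pos: [0.5532, 0.1466, 0.0076]
eef_rot: [-180.0, 0.0, -175.7]
force: [-1.8, 1.4, 0.6]
grip_width: 0.0454
finger_force: 1.1
line pts 18 offset mm 49.13 extra yaw 0.39
wide_plate_center 0.69 front l [-23.8 100.6] r [-24.1  39.9] centre [-46.8  70.4] yaw -0.32
narrow_plate_center 0.94 front l [-56.6 -31.1] r [-56.8 -74. ] centre [-83.3 -52.5] yaw -0.30
line pts 65 offset mm 48.12 extra yaw 0.08
narrow_plate_center 0.86 front l [-53.5 -35.2] r [-53.7 -92.8] centre [-79.8 -63.9] yaw -0.20
[0.553  0.1466 0.0077] [-1.79998773e+02  4.59360091e-02 -1.75715733e+02] [ 0.17145846  0.47514579 -0.12383715]
```

```bash
python3 -m jog '[{"x":-0.03,"y":0,"z":0,"rx":0,"ry":0,"rz":0,"jaw":0.53},{"x":-0.06,"y":0,"z":0,"rx":0,"ry":0,"rz":0,"jaw":0.53},{"x":-0.08,"y":0,"z":0,"rx":0,"ry":0,"rz":0,"jaw":0.53},{"x":-0.09,"y":0,"z":0,"rx":0,"ry":0,"rz":0,"jaw":0.53},{"x":-0.09,"y":0,"z":0,"rx":0,"ry":0,"rz":0,"jaw":0.53}]' && python3 -m jog '[{"x":0.03,"y":0,"z":0,"rx":0,"ry":0,"rz":0,"jaw":0.53},{"x":0.06,"y":0,"z":-0.1,"rx":0,"ry":0,"rz":0,"jaw":0.53},{"x":0.06,"y":-0.1,"z":-0.4,"rx":0,"ry":0,"rz":0,"jaw":0.53},{"x":0.06,"y":-0.3,"z":-0.7,"rx":0,"ry":0,"rz":0,"jaw":0.53},{"x":0.06,"y":-0.3,"z":-0.8,"rx":0,"ry":0,"rz":0,"jaw":0.53},{"x":0.06,"y":-0.3,"z":-0.8,"rx":0,"ry":0,"rz":0,"jaw":0.53}]'
python3 - <<'E'
from meas import *
p,d,m=plates("wrist")
plates("wrist")
cv2.imwrite("pics/w4.png",cv2.resize(p[:,:,::-1],(800,600),interpolation=2))
shift(bw(-.082,-.067,.008),184.26)
E
```

```text
t: 12.5
ee_pos: [0.571, 0.1479, 0.0075]
eef_rot: [-180.0, 0.0, -175.7]
force: [0.0, -0.7, -0.6]
grip_width: 0.0459
finger_force: 0.1
t: 13.25
ee_pos: [0.5651, 0.0866, 0.1707]
eef_rot: [-179.9, 0.4, -175.8]
force: [-0.6, 1.0, -0.3]
grip_width: 0.0452
finger_force: 0.0
line pts 71 offset mm 44.96 extra yaw 0.11
wide_plate_center 0.76 front l [ -4.5 103.2] r [-4.5 23.3] centre [-26.5  63.3] yaw -0.02
narrow_plate_center 0.85 front l [-55.5 -36.4] r [-55.5 -94.9] centre [-81.  -65.7] yaw -0.02
line pts 79 offset mm 46.66 extra yaw 1.80
wide_plate_center 0.58 front l [ -1.  102.8] r [-3.3 23. ] centre [-23.   63.5] yaw -1.66
narrow_plate_center 0.82 front l [-56.1 -37.7] r [-56.5 -95.3] centre [-81.4 -66.3] yaw -0.46
shift [ 0.3071 -0.3903  0.7888] turn [ 0.0003 -0.0021  0.0007] t 13.55 at [0.5619 0.0877 0.1656] [ 179.97   -0.19 -175.68] F [-0.7 -0.1 -0.1] w 0.0455
```

View pics/w4.png

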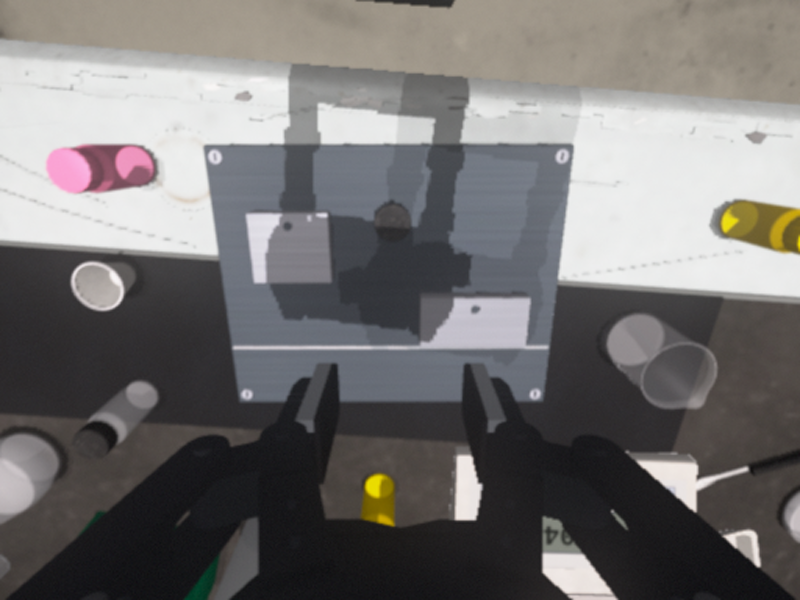

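The wide plate (475,320) is now square and about 6 mm short of the line at row 347. The stopper, crucible and vial haven't moved. Next is the narrow plate.

```bash
python3 -m jog '[{"x":0.15,"y":-0.2,"z":0,"rx":0,"ry":0,"rz":0,"jaw":0.26},{"x":0.307,"y":-0.388,"z":0,"rx":0,"ry":0,"rz":0,"jaw":0.26},{"x":0.307,"y":-0.388,"z":0.25,"rx":0,"ry":0,"rz":0,"jaw":0.26},{"x":0.307,"y":-0.388,"z":0.5,"rx":0,"ry":0,"rz":0,"jaw":0.26},{"x":0.307,"y":-0.388,"z":0.7,"rx":0,"ry":0,"rz":0,"jaw":0.26},{"x":0.307,"y":-0.388,"z":0.76,"rx":0,"ry":0,"rz":0,"jaw":0.26},{"x":0.307,"y":-0.388,"z":0.784,"rx":0,"ry":0,"rz":0,"jaw":0.26},{"x":0.307,"y":-0.388,"z":0.784,"rx":0,"ry":0,"rz":0,"jaw":0.26}]'
python3 - <<'E'
from meas import *
shift(bw(-.082,-.067,.009),184.26); shift(bw(-.017,-.067,.009),184.26)
E
```

```text
t: 14.55
ee_pos: [0.5089, 0.005, 0.0118]
eef_rot: [-180.0, 0.1, -175.7]
force: [0.3, 0.1, 0.6]
grip_width: 0.0223
finger_force: 0.0
shift [0.0139 0.002  0.0142] turn [-0.0004  0.0013  0.0004] t 14.55 at [0.5089 0.005  0.0118] [-1.7996e+02  1.2000e-01 -1.7571e+02] F [0.3 0.1 0.6] w 0.0223
shift [-0.3111  0.0012  0.0149] turn [-0.0004  0.0013  0.0004] t 14.55 at [0.5089 0.005  0.0118] [-1.7996e+02  1.2000e-01 -1.7571e+02] F [0.3 0.1 0.6] w 0.0223
```

```bash
python3 -m jog '[{"x":0,"y":0,"z":0.014,"rx":0,"ry":0,"rz":0,"jaw":0.26},{"x":-0.03,"y":0,"z":0.014,"rx":0,"ry":0,"rz":0,"jaw":0.26},{"x":-0.06,"y":0,"z":0.014,"rx":0,"ry":0,"rz":0,"jaw":0.26},{"x":-0.09,"y":0,"z":0.014,"rx":0,"ry":0,"rz":0,"jaw":0.26},{"x":-0.12,"y":0,"z":0.014,"rx":0,"ry":0,"rz":0,"jaw":0.26},{"x":-0.15,"y":0,"z":0.014,"rx":0,"ry":0,"rz":0,"jaw":0.26}]' && python3 -m jog '[{"x":-0.03,"y":0,"z":0,"rx":0,"ry":0,"rz":0,"jaw":0.26},{"x":-0.06,"y":0,"z":0,"rx":0,"ry":0,"rz":0,"jaw":0.26},{"x":-0.09,"y":0,"z":0,"rx":0,"ry":0,"rz":0,"jaw":0.26},{"x":-0.12,"y":0,"z":0,"rx":0,"ry":0,"rz":0,"jaw":0.26},{"x":-0.145,"y":0,"z":0,"rx":0,"ry":0,"rz":0,"jaw":0.26},{"x":-0.155,"y":0,"z":0,"rx":0,"ry":0,"rz":0,"jaw":0.26},{"x":-0.155,"y":0,"z":0,"rx":0,"ry":0,"rz":0,"jaw":0.26}]' && python3 -m jog '[{"x":0.03,"y":0,"z":0,"rx":0,"ry":0,"rz":0,"jaw":0.26},{"x":0.06,"y":0,"z":-0.1,"rx":0,"ry":0,"rz":0,"jaw":0.26},{"x":0.06,"y":0.1,"z":-0.4,"rx":0,"ry":0,"rz":0,"jaw":0.26},{"x":0.06,"y":0.3,"z":-0.7,"rx":0,"ry":0,"rz":0,"jaw":0.26},{"x":0.06,"y":0.35,"z":-0.75,"rx":0,"ry":0,"rz":0,"jaw":0.26},{"x":0.06,"y":0.35,"z":-0.75,"rx":0,"ry":0,"rz":0,"jaw":0.26},{"x":0.06,"y":0.35,"z":-0.75,"rx":0,"ry":0,"rz":0,"jaw":0.26},{"x":0.06,"y":0.35,"z":-0.75,"rx":0,"ry":0,"rz":0,"jaw":0.26}]'
sed -i 's/ys=np.arange(-.115,.116,.002)/ys=np.r_[-.118:-.1:.001,-.028:.014:.001,.110:.118:.001]/; s/len(xs)-6)$/len(xs)-6)/' meas.py
python3 - <<'E'
from meas import *
for i in range(2): p,d,m=plates("wrist")
np.savez("w5.npz",p=p,d=d,**{k:np.array(v) for k,v in m.items()})
g=cv2.resize(p[150:260,100:400,::-1],(800,293),interpolation=2); cv2.imwrite("pics/w5.png",g)
shift([0,0,0])
E
```

```text
t: 15.3
ee_pos: [0.5378, 0.0075, 0.0078]
eef_rot: [180.0, -0.0, -175.7]
force: [-2.7, -0.0, 1.5]
grip_width: 0.0223
finger_force: 1.3
t: 16.18
ee_pos: [0.569, 0.0097, 0.008]
eef_rot: [-180.0, 0.1, -175.7]
force: [0.4, -0.3, -0.3]
grip_width: 0.0224
finger_force: 0.1
t: 17.18
ee_pos: [0.5501, 0.0779, 0.1556]
eef_rot: [180.0, -0.2, -175.8]
force: [0.5, 0.9, 0.4]
grip_width: 0.0221
finger_force: 0.0
line pts 61 offset mm 50.06 extra yaw 0.05
wide_plate_center 0.67 front l [ -6.5 103.5] r [-6.6 23. ] centre [-28.6  63.3] yaw -0.03
narrow_plate_center 0.9 front l [ -9.1 -38. ] r [ -9.2 -95.6] centre [-35.1 -66.8] yaw -0.02
line pts 61 offset mm 49.94 extra yaw 0.26
wide_plate_center 0.55 front l [ -5.7 103.3] r [-6. 23.] centre [-27.3  63.2] yaw -0.19
narrow_plate_center 0.8 front l [ -7.5 -38.1] r [ -7.7 -95.2] centre [-34.8 -66.5] yaw -0.19
shift [ 2.7772 -0.1862  0.7893] turn [ 0.     -0.0004 -0.    ] t 17.475 at [0.5512 0.0784 0.1575] [ 1.8000e+02 -3.0000e-02 -1.7574e+02] F [-0.   0.1 -0.2] w 0.0222
```

View pics/w5.png

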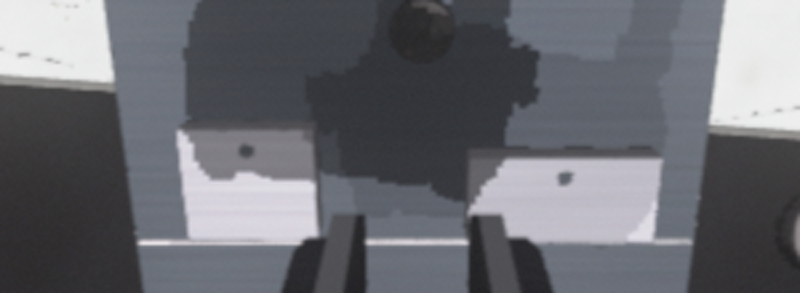

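Both plates are square to the line at row 242 of the crop, roughly 6 mm (wide, right) and 8 mm (narrow, left) short. I'll look from above the line to measure the remaining distance without parallax.

```bash
python3 -m jog '[{"x":-0.25,"y":-0.08,"z":0,"rx":0,"ry":0,"rz":0,"jaw":0.26},{"x":-0.5,"y":-0.16,"z":0,"rx":0,"ry":0,"rz":0,"jaw":0.26},{"x":-0.683,"y":-0.19,"z":0,"rx":0,"ry":0,"rz":0,"jaw":0.26},{"x":-0.683,"y":-0.19,"z":0,"rx":0,"ry":0,"rz":0,"jaw":0.26},{"x":-0.683,"y":-0.19,"z":0,"rx":0,"ry":0,"rz":0,"jaw":0.26},{"x":-0.683,"y":-0.19,"z":0,"rx":0,"ry":0,"rz":0,"jaw":0.26},{"x":-0.683,"y":-0.19,"z":0,"rx":0,"ry":0,"rz":0,"jaw":0.26},{"x":-0.683,"y":-0.19,"z":0,"rx":0,"ry":0,"rz":0,"jaw":0.26}]'
cat > edge.py <<'E'
from meas import *
def edges(p,m,bed=(0.583,0.078),yaw=4.24):
    """front top edges (z=.018) by steepest gradient, in mm from the line fitted at z=.006"""
    a,b=linefit(p,m,bed,yaw); f=K(m); Rm=rot(m); o=np.array(m["xyz"]); g=cv2.cvtColor(p,cv2.COLOR_RGB2GRAY).astype(np.float32)
    c,s=np.cos(np.radians(yaw)),np.sin(np.radians(yaw))
    for n,y0,y1 in(("wide",.028,.098),("narrow",-.090,-.042)):
        ys=np.arange(y0,y1,.001); xs=np.arange(.030,.0515,.0001); X,Y=np.meshgrid(xs,ys)
        W=np.stack([bed[0]+c*X-s*Y,bed[1]+s*X+c*Y,np.full(X.shape,.018)],-1); C=(W-o)@Rm
        im=cv2.remap(g,(C[...,0]/C[...,2]*f+m["cx"]).astype(np.float32),(C[...,1]/C[...,2]*f+m["cy"]).astype(np.float32),1)
        gr=cv2.GaussianBlur(im,(0,0),sigmaX=5,sigmaY=.1); gr=np.diff(gr,axis=1); x=xs[gr.argmin(1)]+5e-5; y=ys.copy()
        for _ in range(4):
            A,B=np.polyfit(y,x,1); r=abs(x-A*y-B); k=r<max(.0005,2*np.median(r)); x,y=x[k],y[k]
        e=lambda q:(A*q+B-a*q-b)*1e3
        print(n,len(x),"gap at right %.2f left %.2f mm; yaw vs line %.2f"%(e(y0),e(y1),-np.degrees(A-a)))
if __name__=="__main__":
    for i in range(3):
        p,d,m=look("wrist"); edges(p,m)
    cv2.imwrite("pics/e%.2f.png"%observe()["t"],p[:,:,::-1]); cv2.imwrite("pics/e.png",cv2.resize(p[:,:,::-1],(800,600),interpolation=2))
    shift(bw(-.03,.0665,.009),184.24); shift(bw(-.03,-.067,.009),184.24)
E
python3 edge.py
```

```text
t: 18.48
ee_pos: [0.6901, 0.0511, 0.1582]
eef_rot: [-180.0, 0.0, -175.7]
force: [-0.1, -0.4, -0.0]
grip_width: 0.0224
finger_force: 0.0
line pts 68 offset mm 49.59 extra yaw 0.06
wide 45 gap at right -6.64 left 1.37 mm; yaw vs line -6.55
narrow 48 gap at right -8.16 left -8.18 mm; yaw vs line 0.03
line pts 68 offset mm 49.60 extra yaw 0.05
wide 46 gap at right -0.22 left -0.23 mm; yaw vs line 0.01
narrow 48 gap at right -8.14 left -8.16 mm; yaw vs line 0.01
line pts 68 offset mm 49.60 extra yaw 0.05
wide 59 gap at right -0.21 left -0.18 mm; yaw vs line -0.03
narrow 48 gap at right -8.14 left -8.12 mm; yaw vs line -0.03
shift [0.6741 0.5074 0.7449] turn [0.     0.     0.0005] t 18.625 at [0.6903 0.051  0.158 ] [ 180.      0.   -175.71] F [ 0.8  0.5 -0.1] w 0.0222
shift [ 0.6757 -0.1601  0.7449] turn [0.     0.     0.0005] t 18.625 at [0.6903 0.051  0.158 ] [ 180.      0.   -175.71] F [ 0.8  0.5 -0.1] w 0.0222
```

View pics/e.png

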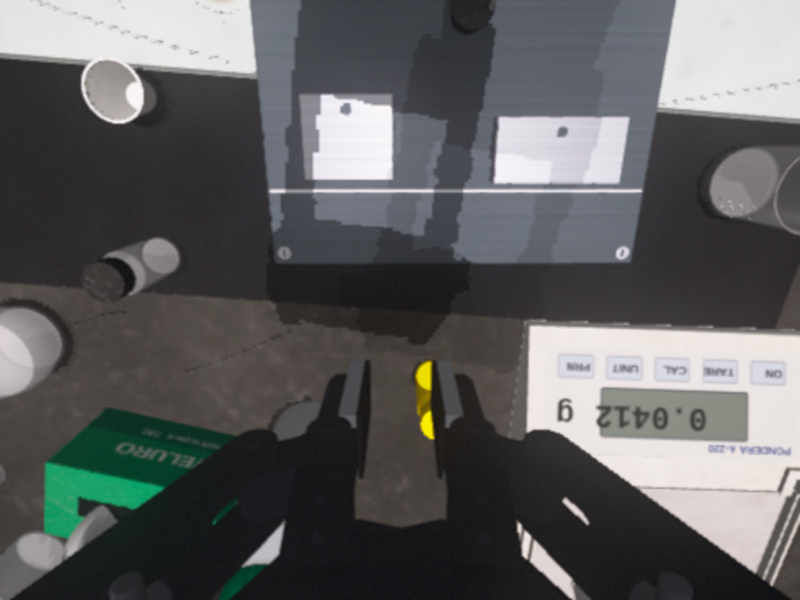

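```bash
sed -i 's/def edges(p,m,bed=(0.583,0.078),yaw=4.24)/def edges(p,m,bed=(0.583,0.078),yaw=4.24,xm=.0515)/; s/np.arange(.030,.0515,.0001)/np.arange(.030,xm,.0001)/' edge.py
python3 - <<'E'
from edge import *
import glob
f=sorted(glob.glob("pics/e1*.png"))[-1]; edges(cv2.imread(f)[:,:,::-1].copy(),camera_model("wrist"),xm=.047)
E
```

```text
line pts 68 offset mm 49.60 extra yaw 0.05
wide 67 gap at right -5.73 left -5.45 mm; yaw vs line -0.23
narrow 48 gap at right -8.14 left -8.12 mm; yaw vs line -0.03
```

```bash
python3 -m jog '[{"x":0.25,"y":-0.05,"z":0,"rx":0,"ry":0,"rz":0,"jaw":0.26},{"x":0.5,"y":-0.16,"z":0,"rx":0,"ry":0,"rz":0,"jaw":0.26},{"x":0.696,"y":-0.16,"z":0,"rx":0,"ry":0,"rz":0,"jaw":0.26},{"x":0.696,"y":-0.16,"z":0.2,"rx":0,"ry":0,"rz":0,"jaw":0.26},{"x":0.696,"y":-0.16,"z":0.45,"rx":0,"ry":0,"rz":0,"jaw":0.26},{"x":0.696,"y":-0.16,"z":0.68,"rx":0,"ry":0,"rz":0,"jaw":0.26},{"x":0.696,"y":-0.16,"z":0.748,"rx":0,"ry":0,"rz":0,"jaw":0.26},{"x":0.696,"y":-0.16,"z":0.748,"rx":0,"ry":0,"rz":0,"jaw":0.26}]'
python3 - <<'E'
from meas import *
shift([.5767,.0103,.0085],184.26)
E
```

```text
t: 19.62
ee_pos: [0.5543, 0.0086, 0.0088]
eef_rot: [180.0, -0.0, -175.7]
force: [-0.4, -0.3, 0.2]
grip_width: 0.0221
finger_force: 0.0
shift [-1.124e-01 -1.000e-04  1.600e-03] turn [ 0.     -0.0001  0.0003] t 19.625 at [0.5543 0.0086 0.0088] [ 1.8000e+02 -1.0000e-02 -1.7571e+02] F [-0.4 -0.3  0.2] w 0.0221
```

```bash
python3 -m jog '[{"x":-0.03,"y":0,"z":0,"rx":0,"ry":0,"rz":0,"jaw":0.26},{"x":-0.055,"y":0,"z":0,"rx":0,"ry":0,"rz":0,"jaw":0.26},{"x":-0.075,"y":0,"z":0,"rx":0,"ry":0,"rz":0,"jaw":0.26},{"x":-0.09,"y":0,"z":0,"rx":0,"ry":0,"rz":0,"jaw":0.26},{"x":-0.1,"y":0,"z":0,"rx":0,"ry":0,"rz":0,"jaw":0.26},{"x":-0.106,"y":0,"z":0,"rx":0,"ry":0,"rz":0,"jaw":0.26},{"x":-0.108,"y":0,"z":0,"rx":0,"ry":0,"rz":0,"jaw":0.26},{"x":-0.108,"y":0,"z":0,"rx":0,"ry":0,"rz":0,"jaw":0.26}]'
python3 - <<'E'
from meas import *
shift([.5767,.0103,.0085],184.26)
E
```

```text
t: 20.62
ee_pos: [0.5754, 0.0103, 0.0082]
eef_rot: [180.0, -0.0, -175.7]
force: [-1.9, 0.8, 1.0]
grip_width: 0.0221
finger_force: 0.9
shift [-0.0063 -0.0005 -0.0016] turn [ 0.0001 -0.0001  0.0003] t 20.625 at [0.5754 0.0103 0.0082] [ 1.8000e+02 -1.0000e-02 -1.7572e+02] F [-1.9  0.8  1. ] w 0.0221
```

```bash
python3 -m jog '[{"x":-0.003,"y":0,"z":0,"rx":0,"ry":0,"rz":0,"jaw":0.26},{"x":-0.005,"y":0,"z":0,"rx":0,"ry":0,"rz":0,"jaw":0.26},{"x":-0.005,"y":0,"z":0,"rx":0,"ry":0,"rz":0,"jaw":0.26}]' && python3 -m jog '[{"x":0.03,"y":0,"z":0,"rx":0,"ry":0,"rz":0,"jaw":0.26},{"x":0.055,"y":0,"z":-0.1,"rx":0,"ry":0,"rz":0,"jaw":0.26},{"x":0.055,"y":0.1,"z":-0.3,"rx":0,"ry":0,"rz":0,"jaw":0.4},{"x":0.055,"y":0.4,"z":-0.3,"rx":0,"ry":0,"rz":0,"jaw":0.53},{"x":0.055,"y":0.685,"z":-0.3,"rx":0,"ry":0,"rz":0,"jaw":0.53},{"x":0.055,"y":0.685,"z":-0.2,"rx":0,"ry":0,"rz":0,"jaw":0.53},{"x":0.055,"y":0.685,"z":-0.05,"rx":0,"ry":0,"rz":0,"jaw":0.53},{"x":0.055,"y":0.685,"z":0,"rx":0,"ry":0,"rz":0,"jaw":0.53}]'
python3 - <<'E'
from meas import *
shift([.5762,.1483,.0085],184.26)
E
```

```text
t: 21.0
ee_pos: [0.5765, 0.0104, 0.0082]
eef_rot: [180.0, 0.0, -175.7]
force: [-1.2, -0.1, -1.2]
grip_width: 0.0223
finger_force: 0.5
t: 22.0
ee_pos: [0.5535, 0.1452, 0.0059]
eef_rot: [-180.0, -0.2, -175.8]
force: [-0.1, 0.1, -0.2]
grip_width: 0.0453
finger_force: 0.0
shift [-0.1144  0.0068 -0.0136] turn [-0.0001 -0.0026 -0.0001] t 22.0 at [0.5535 0.1452 0.0059] [-179.99   -0.23 -175.75] F [-0.1  0.1 -0.2] w 0.0453
```

```bash
python3 -m jog '[{"x":-0.03,"y":0.005,"z":0,"rx":0,"ry":0,"rz":0,"jaw":0.53},{"x":-0.05,"y":0.005,"z":0,"rx":0,"ry":0,"rz":0,"jaw":0.53},{"x":-0.05,"y":0.005,"z":0,"rx":0,"ry":0,"rz":0,"jaw":0.53},{"x":-0.05,"y":0.005,"z":0,"rx":0,"ry":0,"rz":0,"jaw":0.53}]'
python3 - <<'E'
from meas import *
shift([.5762,.1483,.0085],184.26)
E
```

```text
t: 22.5
ee_pos: [0.5657, 0.1478, 0.0089]
eef_rot: [-180.0, 0.1, -175.7]
force: [-0.3, -0.5, 0.7]
grip_width: 0.0455
finger_force: 0.0
shift [-0.0525 -0.0016  0.0021] turn [-0.      0.0006  0.0002] t 22.5 at [0.5657 0.1478 0.0089] [-1.8000e+02  6.0000e-02 -1.7572e+02] F [-0.3 -0.5  0.7] w 0.0455
```

```bash
python3 -m jog '[{"x":-0.015,"y":0,"z":0,"rx":0,"ry":0,"rz":0,"jaw":0.53},{"x":-0.025,"y":0,"z":0,"rx":0,"ry":0,"rz":0,"jaw":0.53},{"x":-0.035,"y":0,"z":0,"rx":0,"ry":0,"rz":0,"jaw":0.53},{"x":-0.043,"y":0,"z":0,"rx":0,"ry":0,"rz":0,"jaw":0.53},{"x":-0.048,"y":0,"z":0,"rx":0,"ry":0,"rz":0,"jaw":0.53},{"x":-0.05,"y":0,"z":0,"rx":0,"ry":0,"rz":0,"jaw":0.53},{"x":-0.05,"y":0,"z":0,"rx":0,"ry":0,"rz":0,"jaw":0.53}]' 
python3 - <<'E'
from meas import *
shift([.5762,.1483,.0085],184.26)
E
```

```text
t: 23.38
ee_pos: [0.5751, 0.1487, 0.0082]
eef_rot: [180.0, -0.0, -175.7]
force: [-1.6, 0.4, -1.0]
grip_width: 0.0449
finger_force: 0.7
shift [-0.0051 -0.0022 -0.0016] turn [ 0.     -0.      0.0003] t 23.375 at [0.5751 0.1487 0.0082] [ 180.     -0.   -175.72] F [-1.6  0.4 -1. ] w 0.0449
```

```bash
python3 -m jog '[{"x":0.03,"y":0,"z":0,"rx":0,"ry":0,"rz":0,"jaw":0.53},{"x":0.06,"y":0,"z":-0.1,"rx":0,"ry":0,"rz":0,"jaw":0.53},{"x":0.06,"y":-0.1,"z":-0.4,"rx":0,"ry":0,"rz":0,"jaw":0.53},{"x":0,"y":-0.3,"z":-0.7,"rx":0,"ry":0,"rz":0,"jaw":0.53},{"x":-0.3,"y":-0.53,"z":-0.75,"rx":0,"ry":0,"rz":0,"jaw":0.53},{"x":-0.537,"y":-0.53,"z":-0.75,"rx":0,"ry":0,"rz":0,"jaw":0.53},{"x":-0.537,"y":-0.53,"z":-0.75,"rx":0,"ry":0,"rz":0,"jaw":0.53},{"x":-0.537,"y":-0.53,"z":-0.75,"rx":0,"ry":0,"rz":0,"jaw":0.53}]' && python3 -m jog '[{"x":0,"y":0,"z":0,"rx":0,"ry":0,"rz":0,"jaw":0.53},{"x":0,"y":0,"z":0,"rx":0,"ry":0,"rz":0,"jaw":0.53},{"x":0,"y":0,"z":0,"rx":0,"ry":0,"rz":0,"jaw":0.53}]'
python3 - <<'E'
from edge import *
for i in range(2):
    p,d,m=look("wrist"); edges(p,m,xm=.0535)
cv2.imwrite("pics/f.png",cv2.resize(p[60:150,150:430,::-1],(800,257),interpolation=2))
shift(bw(-.027,.0706,.0085),184.24)
E
```

```text
t: 24.38
ee_pos: [0.6896, 0.0511, 0.1577]
eef_rot: [180.0, -0.1, -175.7]
force: [0.1, -1.1, 0.2]
grip_width: 0.0451
finger_force: 0.0
t: 24.75
ee_pos: [0.6898, 0.0513, 0.1589]
eef_rot: [-180.0, 0.0, -175.7]
force: [-0.6, -0.5, -0.3]
grip_width: 0.0452
finger_force: 0.0
line pts 68 offset mm 49.59 extra yaw 0.04
wide 70 gap at right 0.30 left 0.26 mm; yaw vs line 0.03
narrow 48 gap at right -0.64 left -0.65 mm; yaw vs line 0.02
line pts 68 offset mm 49.52 extra yaw 0.03
wide 45 gap at right -1.90 left 0.82 mm; yaw vs line -2.22
narrow 48 gap at right -0.54 left -0.48 mm; yaw vs line -0.07
shift [0.6578 0.5276 0.7504] turn [-0.0001  0.0002  0.0006] t 24.85 at [0.69   0.0511 0.1586] [-1.7999e+02  2.0000e-02 -1.7571e+02] F [ 1.2 -0.6 -0. ] w 0.045
```

View pics/f.png

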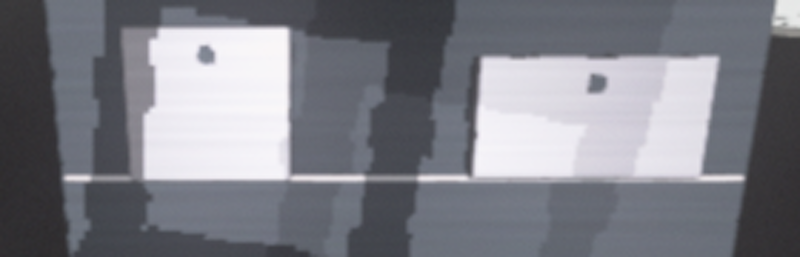

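```bash
cat >> edge.py <<'E'
def rear(p,m,bed=(0.583,0.078),yaw=4.24):
    a,b=linefit(p,m,bed,yaw); f=K(m); Rm=rot(m); o=np.array(m["xyz"]); g=cv2.cvtColor(p,cv2.COLOR_RGB2GRAY).astype(np.float32)
    c,s=np.cos(np.radians(yaw)),np.sin(np.radians(yaw))
    for n,y0,y1,L in(("wide",.028,.098,.04),("narrow",-.090,-.042,.05)):
        ys=np.arange(y0,y1,.001); xs=np.arange(.042-L,.053-L,.0001); X,Y=np.meshgrid(xs,ys)
        W=np.stack([bed[0]+c*X-s*Y,bed[1]+s*X+c*Y,np.full(X.shape,.018)],-1); C=(W-o)@Rm
        im=cv2.remap(g,(C[...,0]/C[...,2]*f+m["cx"]).astype(np.float32),(C[...,1]/C[...,2]*f+m["cy"]).astype(np.float32),1)
        gr=np.diff(cv2.GaussianBlur(im,(0,0),sigmaX=5,sigmaY=.1),axis=1); x=xs[gr.argmax(1)]+5e-5; y=ys.copy()
        for _ in range(4):
            A,B=np.polyfit(y,x,1); r=abs(x-A*y-B); k=r<max(.0005,2*np.median(r)); x,y=x[k],y[k]
        e=lambda q:(A*q+B-a*q-b+L)*1e3
        print("rear",n,len(x),"front gap at right %.2f left %.2f yaw %.2f"%(e(y0),e(y1),-np.degrees(A-a)))
E
python3 - <<'E'
from edge import *
for i in range(2):
    p,d,m=look("wrist"); rear(p,m); edges(p,m,xm=.0495)
p,d,m=look("top"); rear(p,m)
E
```

```text
line pts 68 offset mm 49.58 extra yaw 0.02
rear wide 70 front gap at right -0.54 left -0.48 yaw -0.05
rear narrow 48 front gap at right 0.66 left 0.35 yaw 0.38
line pts 68 offset mm 49.58 extra yaw 0.02
wide 69 gap at right -1.34 left -1.02 mm; yaw vs line -0.26
narrow 48 gap at right -0.87 left -0.85 mm; yaw vs line -0.02
line pts 68 offset mm 49.59 extra yaw 0.04
rear wide 70 front gap at right -0.61 left -0.48 yaw -0.10
rear narrow 48 front gap at right 0.64 left 0.28 yaw 0.44
line pts 68 offset mm 49.59 extra yaw 0.04
wide 70 gap at right -1.40 left -1.07 mm; yaw vs line -0.27
narrow 48 gap at right -0.89 left -0.86 mm; yaw vs line -0.04
line pts 9 offset mm 51.06 extra yaw -1.62
rear wide 53 front gap at right -7.78 left -2.17 yaw -4.59
rear narrow 26 front gap at right -7.47 left 0.80 yaw -9.88
```

The narrow plate is on the line, within about 0.5 mm. The wide one is still about 1 mm short, so it gets one gentle nudge of roughly 0.7 mm.

```bash
python3 -m jog '[{"x":0.25,"y":0.2,"z":0,"rx":0,"ry":0,"rz":0,"jaw":0.53},{"x":0.5,"y":0.4,"z":0,"rx":0,"ry":0,"rz":0,"jaw":0.53},{"x":0.658,"y":0.528,"z":0,"rx":0,"ry":0,"rz":0,"jaw":0.53},{"x":0.658,"y":0.528,"z":0.2,"rx":0,"ry":0,"rz":0,"jaw":0.53},{"x":0.658,"y":0.528,"z":0.45,"rx":0,"ry":0,"rz":0,"jaw":0.53},{"x":0.658,"y":0.528,"z":0.68,"rx":0,"ry":0,"rz":0,"jaw":0.53},{"x":0.658,"y":0.528,"z":0.748,"rx":0,"ry":0,"rz":0,"jaw":0.53},{"x":0.658,"y":0.528,"z":0.748,"rx":0,"ry":0,"rz":0,"jaw":0.53}]' && python3 -m jog '[{"x":-0.03,"y":0,"z":0,"rx":0,"ry":0,"rz":0,"jaw":0.53},{"x":-0.05,"y":0,"z":0,"rx":0,"ry":0,"rz":0,"jaw":0.53},{"x":-0.06,"y":0,"z":0,"rx":0,"ry":0,"rz":0,"jaw":0.53},{"x":-0.07,"y":0,"z":0,"rx":0,"ry":0,"rz":0,"jaw":0.53},{"x":-0.07,"y":0,"z":0,"rx":0,"ry":0,"rz":0,"jaw":0.53}]'
python3 - <<'E'
from meas import *
shift([.5758,.1487,.0085],184.26)
E
```

```text
t: 26.0
ee_pos: [0.5511, 0.1464, 0.0088]
eef_rot: [180.0, -0.0, -175.7]
force: [-0.3, 0.8, 0.6]
grip_width: 0.0451
finger_force: 0.0
t: 26.62
ee_pos: [0.5651, 0.1475, 0.0088]
eef_rot: [-180.0, 0.0, -175.7]
force: [0.4, 0.4, 1.4]
grip_width: 0.045
finger_force: 0.0
shift [-0.0536  0.0021  0.0013] turn [-0.      0.      0.0003] t 26.625 at [0.5651 0.1475 0.0088] [-180.      0.   -175.72] F [0.4 0.4 1.4] w 0.045
```

```bash
python3 -m jog '[{"x":-0.015,"y":0,"z":0,"rx":0,"ry":0,"rz":0,"jaw":0.53},{"x":-0.03,"y":0,"z":0,"rx":0,"ry":0,"rz":0,"jaw":0.53},{"x":-0.04,"y":0,"z":0,"rx":0,"ry":0,"rz":0,"jaw":0.53},{"x":-0.047,"y":0,"z":0,"rx":0,"ry":0,"rz":0,"jaw":0.53},{"x":-0.051,"y":0,"z":0,"rx":0,"ry":0,"rz":0,"jaw":0.53},{"x":-0.054,"y":0,"z":0,"rx":0,"ry":0,"rz":0,"jaw":0.53},{"x":-0.055,"y":0,"z":0,"rx":0,"ry":0,"rz":0,"jaw":0.53},{"x":-0.055,"y":0,"z":0,"rx":0,"ry":0,"rz":0,"jaw":0.53}]' && python3 -m jog '[{"x":0.03,"y":0,"z":0,"rx":0,"ry":0,"rz":0,"jaw":0.53},{"x":0.06,"y":0,"z":-0.1,"rx":0,"ry":0,"rz":0,"jaw":0.53},{"x":0.06,"y":-0.1,"z":-0.4,"rx":0,"ry":0,"rz":0,"jaw":0.53},{"x":0,"y":-0.3,"z":-0.7,"rx":0,"ry":0,"rz":0,"jaw":0.53},{"x":-0.3,"y":-0.53,"z":-0.75,"rx":0,"ry":0,"rz":0,"jaw":0.53},{"x":-0.537,"y":-0.53,"z":-0.75,"rx":0,"ry":0,"rz":0,"jaw":0.53},{"x":-0.537,"y":-0.53,"z":-0.75,"rx":0,"ry":0,"rz":0,"jaw":0.53},{"x":-0.537,"y":-0.53,"z":-0.75,"rx":0,"ry":0,"rz":0,"jaw":0.53}]' && python3 -m jog '[{"x":0,"y":0,"z":0,"rx":0,"ry":0,"rz":0,"jaw":0.53},{"x":0,"y":0,"z":0,"rx":0,"ry":0,"rz":0,"jaw":0.53},{"x":0,"y":0,"z":0,"rx":0,"ry":0,"rz":0,"jaw":0.53}]'
python3 - <<'E'
from edge import *
for i in range(2):
    p,d,m=look("wrist"); rear(p,m); edges(p,m,xm=.0495)
for k in cut_out("vial_center","wrist")[:3]:
    v,u=np.nonzero(k["pixels"]); dd=d[v,u]; P=pts(m,u,v,dd)[dd>0]
    print(k["conf"],k["point"],np.round(np.percentile(P,[2,50,98],axis=0),3))
E
```

```text
t: 27.62
ee_pos: [0.5757, 0.1483, 0.0086]
eef_rot: [180.0, -0.0, -175.7]
force: [-2.4, 1.1, 1.2]
grip_width: 0.0457
finger_force: 1.1
t: 28.62
ee_pos: [0.6905, 0.0508, 0.158]
eef_rot: [180.0, -0.1, -175.7]
force: [0.6, 0.3, 0.3]
grip_width: 0.0452
finger_force: 0.0
t: 29.0
ee_pos: [0.6906, 0.0509, 0.1592]
eef_rot: [-180.0, 0.0, -175.7]
force: [-0.2, 0.1, 0.8]
grip_width: 0.0455
finger_force: 0.0
line pts 68 offset mm 49.54 extra yaw 0.04
rear wide 70 front gap at right 0.02 left 0.17 yaw -0.12
rear narrow 47 front gap at right 0.72 left 0.47 yaw 0.31
line pts 68 offset mm 49.54 extra yaw 0.04
wide 70 gap at right -0.94 left -0.92 mm; yaw vs line -0.01
narrow 48 gap at right -0.85 left -0.83 mm; yaw vs line -0.02
line pts 68 offset mm 49.58 extra yaw 0.06
rear wide 70 front gap at right 0.02 left 0.11 yaw -0.07
rear narrow 46 front gap at right 0.69 left 0.45 yaw 0.30
line pts 68 offset mm 49.58 extra yaw 0.06
wide 70 gap at right -0.95 left -0.92 mm; yaw vs line -0.03
narrow 48 gap at right -0.93 left -0.88 mm; yaw vs line -0.06
0.9 [280.8, 254.7] [[ 0.761  0.069 -0.003]
 [ 0.766  0.08   0.046]
 [ 0.785  0.093  0.063]]
0.75 [85.3, 170.2] [[ 0.679 -0.128  0.002]
 [ 0.689 -0.11   0.048]
 [ 0.704 -0.104  0.065]]
```

Both plates are now on the line and square. The vial is standing upright, and the arm is clear of everything.

```bash
python3 -c "
from cell import *
print(sign_off())"
```

```text
the job is handed in; nothing more can be done
None
```

I handed the job in at about 29 s: the vial stands upright on the mat to the right of the bed, and by my last camera measurements both plates are square to the scribed line with their front edges within about 1 mm of its middle.

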